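# Close the brush-cleaning pot: turn its keyed lid onto the pin and press it home

### The job

Close the brush-cleaning pot. With a fingertip against its tab, push the lid round until the notch in its edge stands over the pin on the pot's rim, then press the lid down fully home and take the hand away. Do not pinch the tab, do not lift the lid, and leave everything else on the bench where it is.

Things in the scene. Friction and masses are not known exactly. Their poses are not given: they have to be found in the camera images.
- pot: Dark steel round pot, fixed to the bench (it does not move): 116 mm diameter, rim flange 140 mm diameter whose flat top is 70 mm above the bench. A tongue 24 mm wide sticks out of the rim along the pot's +x, to 95 mm from the axis, and carries the pin. Origin: on the axis at bench level, z up. The pot may face any way.
- pin (a point): Foot of the upright steel pin (10 mm diameter, 11 mm high, round top) on the rim's flat top, 69 mm from the pot's axis along the pot's +x, at the root of the tongue. The lid's edge covers most of it until the notch comes over it; the tongue shows where it is from above.
- press (a joint): How far the lid has gone down, m: 0 as found (the lid's underside 12 mm above the rim, just over the pin's top), 0.012 fully home with the underside on the rim. Off the notch the pin stops it at about 0.001 to 0.003. A rubber ring holds the lid at any height: it needs about 4 to 7 N of push from above to slide down, does not fall by itself and does not spring back. Negative: lifted.
- lid (a joint): Turn of the lid about the pot's vertical axis, rad, counterclockwise from above positive, without stops: 0 (or any whole turn) puts the notch over the pin. The rubber ring holds it with about 0.12 N m of friction, so it stays where it is left. The notch goes over the pin within about 0.05 rad either way. It starts at 0.8 to 5.48.
- lid_center (a point): Centre of the lid's flat top, on the pot's axis, 88 mm above the bench as found and 76 mm when home. The lid is a bare steel disc of 140 mm diameter, 6 mm thick. Its x axis points from the axis to the notch.
- notch (a point): The middle of the notch at the level of the lid's underside, 69 mm from the axis. The notch is an opening in the lid's edge about 17 mm wide and 11 mm deep; the pot's rim shows through it.
- tab_top (a point): Top middle of the tab: the upright steel fin on the lid opposite the notch, in line with notch and axis, 36 mm long radially (27 to 63 mm from the axis), 12 mm thick, standing 28 mm above the lid's top. This point is 45 mm from the axis.
- tab_left: The tab's side layer (6 mm thick) facing the lid's +y; pushed on this face, the lid turns counterclockwise seen from above. Its origin is the lid's centre at its underside.
- tab_right: The tab's other side layer, facing the lid's -y; pushed on this face, the lid turns clockwise. Its origin is the lid's centre at its underside.
- tube1: Bystander: full paint tube lying near the pot, about 110 x 34 x 22 mm, origin under its middle, length along its x. Leave it.
- tube2: Bystander: full paint tube lying on the left of the bench, about 120 x 34 x 22 mm, origin under its middle, length along its x. Leave it.
- tube3: Bystander: full paint tube lying on the right of the bench, about 100 x 34 x 22 mm, origin under its middle, length along its x. Leave it.
- jar: Bystander: small closed jar near the pot, 48 mm diameter, 62 mm high, origin under its centre. Leave it.
- dish: Bystander: small white bowl near the pot, 68 mm across, 26 mm high, origin under its centre. Leave it.
- brush: Bystander: brush lying on the right of the bench, 200 mm long along its x, origin under its middle. Leave it.
- rule: Bystander: folded white rule lying on the left of the bench, 190 x 20 x 16 mm, origin under its middle, length along its x. Leave it.

How it is judged (in metres and radians):
On the way:
1. the lid's notch stands over the pin (horizontal distance between notch and pin below 0.006 m), for 0.1 s.
At the end, for the whole second after the job is handed in: the lid is home, at least 10.5 of its 12 mm down on the rim, with the middle of its notch within 6 mm of the pin, and the jar still stands upright (value of joint press above 0.0105 m and horizontal distance between notch and pin below 0.006 m and angle between jar's own z axis and vertical below 0.2 rad); the robot touches nothing.
It fails at once if the lid is lifted more than 4 mm above where it was found (value of joint press below -0.004 m).
It fails at once if the tab is pinched: the fingers bear on both its sides at once with more than 3 N each (contact force between the fingers and tab_left above 3 N and contact force between the fingers and tab_right above 3 N).
It fails at once if a bystander is moved or lifted by more than 20 mm (distance of any of tube1, tube2, tube3, jar, dish, brush, rule from where it was at the start of the episode above 0.02 m).
It also fails if it takes over 56 s, if anything falls off the work surface, if the arm or the gripper's body presses on something with over 40 N, if the wrist force passes 120 N, or if a joint passes its speed limit or range.

### The arm

A 6-joint arm with a two-finger parallel gripper is mounted at the origin on the work surface. World frame = base frame: x ahead of the robot, y to its left, z up, the work surface at z = 0. Lengths are in mm, angles in degrees, forces in N, time in s.
With the tool pointing down it reaches from about 300 to 775 mm from the base axis. Payload 14.6 kg.
Tool frame: the origin (TCP) lies at the very end of the fingers, on their centre line; the grasp point (between the pads) lies manip.pinch_z behind it (manip.pinch_z is the distance from the TCP to the grasp point, in mm); z points along the fingers, y is the direction in which the jaws open and shut (so a half turn about z gives the same grasp; the last joint's range is limited). The gripper opens to 94 mm and grips with 3 to 60 N. Pads are 16 mm wide; open, the fingers measure 119 mm over their backs; the gripper's body (75 mm by 177 mm) begins 78 mm behind the grasp point.
Start: joints at [-74.863, 17.183, 87.147, -0, 75.671, -3.816], TCP at [178.633, -520.173, 205.446] pointing down, gripper open.
Joint ranges: [-173.82, 173.82], [-45.26, 126.66], [13.44, 144.39], [-59.66, 239.66], [0, 175.72], [-146.38, 146.38]. Speed limits (degrees/s): [127.2, 127.2, 147.25, 180, 180, 180].

### API

Orientations are given as a 3x3 rotation matrix whose columns are the frame's x, y, z axes.
In Python, from station import manip gives the robot as it stands. The module is installed in compiled form; this text tells all that it offers.
- The arm moves only by the tool arm_command, never from a script. Its argument "rows" is a list of rows, each an object of numbers: "tx", "ty", "tz": the shift along the world's x, y, z in m; "ax", "ay", "az": the turn, a rotation vector about the world's x, y, z in rad. A call has 1 to 8 rows; each row is the pose to reach, as a shift and turn from the pose measured when the call began; what a row does not reach only later rows make up. A row lasts 1/10 s, in which the tool goes at most 50 mm and 8.59 degrees, less where a joint would pass 70% of its speed; a pose out of reach is approached as far as the arm can. A call with a gripper value outside its range is refused whole. "fingers" is the closure, from 0 (fully open) to 1 (shut), set as the call begins (left out, the last holds). The fingers move at their own pace and stop on an object; "newtons" is the grip in N (left out, the last holds). Time passes only in rows, so rows that repeat a pose let the fingers close. It gives the time, the measured TCP pose, the force and the opening at its end, in the units of the state.
- manip.get_state(): the state, without advancing time (a new reading comes with each control period).
- manip.camera(name): name is "side" or "top"; returns the picture (384x512x3 uint8, red, green, blue); there is no depth.
- manip.camera_info(name): a dict with "vfov" (degrees; the focal length in pixels is half the picture's height over the tangent of half this angle, whatever the lens; pixels are square), "cx", "cy" (the principal point, pixels), "distortion" ([k1, k2, p1, p2, k3] as OpenCV has them; the pictures are not rectified), "position" and "attitude" of the camera in the world. Camera axes: x right, y down, z forward; pixel columns grow to the right and rows downward; lengths in mm; the calibration is good to about 2 mm. A picture is of the moment at which its call begins. camera_info takes no time and is no camera call.
- manip.job_done(): hands the job in, once; it reports no verdict.
The state is a dict: "t": time; "joint_positions": joint angles; "qd": joint speeds; "effort": joint torques, N m; "tool_pos": TCP position; "orientation": TCP orientation; "wrist_force": force on the tool from outside, world axes, zero at the start; "wrist_torque": the same for the moment, N m; "finger_gap": finger opening in mm.
Only numpy, scipy, OpenCV 4.12 (cv2) and the standard library are available. Lean on these libraries where they do the work, as an engineer would, in place of code of your own. Each camera call takes 0.05 s, during which the arm holds its last target. There are 200 camera calls.

## Working session

There is one attempt and no reset: what is moved stays moved. The work goes in short steps, Python scripts to look and compute and a tool call to move; the robot and the scene stay as the last step left them, time stands still between calls to the robot, and variables do not carry over. Pictures are saved under pics/ and viewed, about 8 in all and at most 12, crops included, and the job is handed in when it is done.

Besides the shell and the picture viewer there is one more tool, called by a JSON object that holds its "api" and its "payload". arm_command: Moves the arm, as the interface text tells. Its arguments: {"type":"object","properties":{"rows":{"type":"array","items":{"type":"object","properties":{"tx":{"type":"number"},"ty":{"type":"number"},"tz":{"type":"number"},"ax":{"type":"number"},"ay":{"type":"number"},"az":{"type":"number"}}}},"fingers":{"type":"number"},"newtons":{"type":"number"}},"required":["rows"]}

```bash
mkdir -p pics; cat > h.py <<'E'
import numpy as np,cv2
from station import manip
def cam(n):
    i=manip.camera_info(n); f=192/np.tan(np.radians(i["vfov"]/2))
    K=np.array([[f,0,i["cx"]],[0,f,i["cy"]],[0,0,1.]])
    return K,np.array(i["distortion"],float),np.array(i["position"],float),np.array(i["attitude"],float)
def ray(n,px):
    K,D,p,R=cam(n)
    u=cv2.undistortPoints(np.array(px,float).reshape(-1,1,2),K,D).reshape(-1,2)
    return p,(R@np.c_[u,np.ones(len(u))].T).T
def onz(n,px,z):
    p,d=ray(n,px); return p+d*((z-p[2])/d[:,2])[:,None]
def proj(n,P):
    K,D,p,R=cam(n)
    return cv2.projectPoints((np.array(P,float).reshape(-1,3)-p)@R,np.zeros(3),np.zeros(3),K,D)[0].reshape(-1,2)
def snap(n,name):
    im=manip.camera(n)[:,:,::-1].copy(); cv2.imwrite(f"pics/{name}.png",im); return im
E
python3 - <<'E'
from h import *
a=snap("top","top0");b=snap("side","side0")
for n in("top","side"):print(manip.camera_info(n))
print(manip.get_state(),manip.pinch_z)
E
```

```text
{'vfov': 43.35515098254833, 'cx': 248.9942195983669, 'cy': 189.0014416160104, 'distortion': array([-0.08641275,  0.        ,  0.        ,  0.        ,  0.        ]), 'position': array([ 258.86724711,  -13.99650649, 1632.55492934]), 'attitude': array([[ 0.01916138, -0.98441989,  0.17478648],
       [-0.99977985, -0.02036048, -0.00506964],
       [ 0.00854939, -0.17465086, -0.98459331]])}
{'vfov': 52.222037841951526, 'cx': 263.91280626633034, 'cy': 192.04114359098517, 'distortion': array([-0.01568543,  0.        ,  0.        ,  0.        ,  0.        ]), 'position': array([  516.35523944, -1058.84834219,   930.53470597]), 'attitude': array([[ 0.99993029,  0.00649088,  0.00986354],
       [-0.00376115, -0.61674621,  0.78715308],
       [ 0.01119262, -0.7871353 , -0.6166788 ]])}
{'t': 0.1, 'joint_positions': array([-7.48616015e+01,  1.72115626e+01,  8.71766750e+01, -8.28484308e-05,
        7.56690657e+01, -3.81593376e+00]), 'qd': array([-0.08979541, -0.09109066, -0.06447105,  0.01705566, -0.08808603,
       -0.05964226]), 'effort': array([ 1.27178137e-03, -5.32642829e+01, -3.53284121e+01,  7.09299138e-02,
        2.34895886e-02, -7.60840112e-05]), 'tool_pos': array([ 178.58444051, -519.95702282,  204.95201518]), 'orientation': array([[ 9.45777662e-01,  3.24814632e-01, -2.62537997e-04],
       [ 3.24814731e-01, -9.45777172e-01,  9.65058155e-04],
       [ 6.51625650e-05, -9.98006655e-04, -9.99999500e-01]]), 'wrist_force': array([-0.00373018,  0.80043158,  0.46306692]), 'wrist_torque': array([-0.01318347,  0.00156968, -0.04025192]), 'finger_gap': 94.23806452937956} 18.8
```

View pics/top0.png

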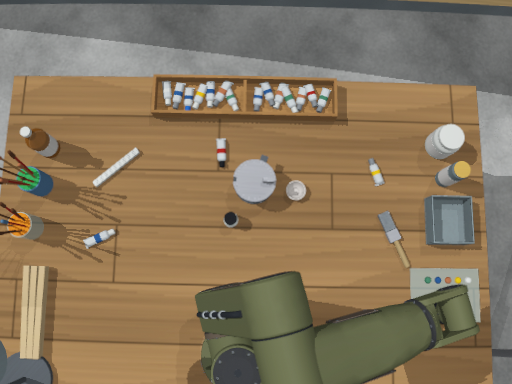

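View pics/side0.png

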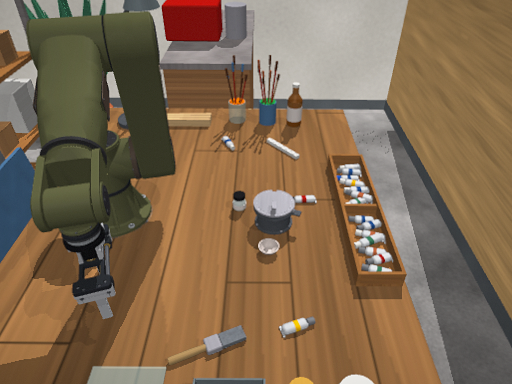

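```bash
python3 - <<'E'
from h import *
a=cv2.imread("pics/top0.png");b=cv2.imread("pics/side0.png")
c=cv2.resize(a[140:235,200:320],None,fx=6,fy=6,interpolation=cv2.INTER_CUBIC)
d=cv2.resize(b[180:260,225:325],None,fx=7,fy=7,interpolation=cv2.INTER_CUBIC)
cv2.imwrite("pics/c.png",c);cv2.imwrite("pics/d.png",d)
E
```

```text
(no output)
```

View pics/c.png

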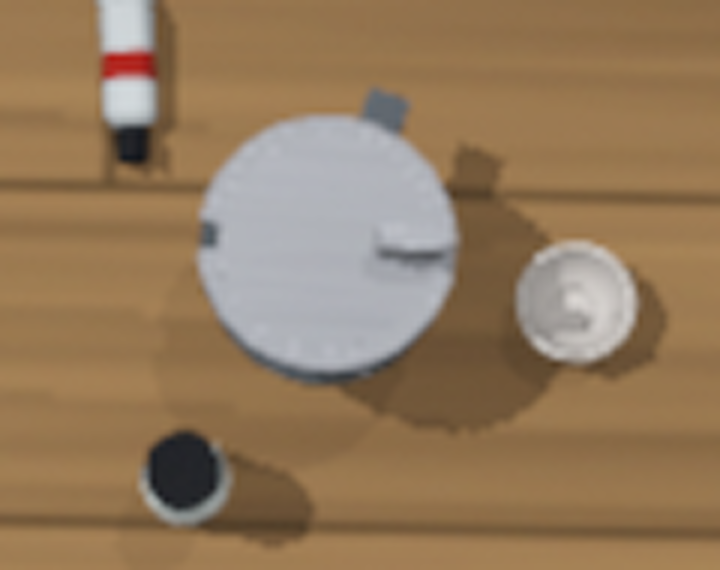

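View pics/d.png

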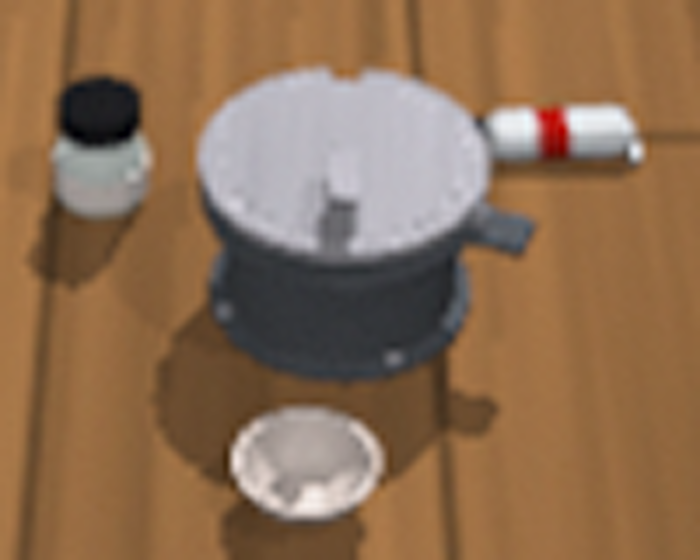

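Top crop (6x from 200,140): the lid disc is centred near crop (329,245), the notch is on its left at (209,234), the tab on its right at (412,243), and the tongue at the upper right at (386,108). The side crop (7x from 225,180) agrees: tab towards the camera at (343,165), notch at the far edge (347,75), tongue on the right at (505,230). So the lid must turn about 113° clockwise. Next I measure precisely.

```bash
cat > m.py <<'E'
from h import *
def measure(a,zt=88):
    g=cv2.resize(a[140:235,200:320],None,fx=6,fy=6,interpolation=cv2.INTER_CUBIC)
    hsv=cv2.cvtColor(g,cv2.COLOR_BGR2HSV); S,V=hsv[...,1].astype(int),hsv[...,2].astype(int)
    full=lambda p:(np.array(p,float)+.5)/6-.5+[200,140]
    lid=((S<50)&(V>140)).astype(np.uint8)
    cs=cv2.findContours(lid,cv2.RETR_EXTERNAL,cv2.CHAIN_APPROX_NONE)[0]
    c=max(cs,key=cv2.contourArea)[:,0]
    W=onz("top",full(c),zt)[:,:2]
    P=W.copy()
    for _ in range(12):   # algebraic circle with outlier trimming
        s=np.linalg.lstsq(np.c_[2*P,np.ones(len(P))],(P**2).sum(1),rcond=None)[0]
        r=np.sqrt(s[2]+s[:2]@s[:2]); e=np.linalg.norm(W-s[:2],axis=1)-r; P=W[abs(e)<2.0]
    C=s[:2]
    dark=((g[...,0].astype(int)-g[...,2]>-5)&(V<140)).astype(np.uint8)
    yy,xx=np.nonzero(dark); q=np.c_[xx,yy]
    w1=onz("top",full(q),zt)[:,:2]-C; rr=np.hypot(*w1.T)
    w2=onz("top",full(q),70)[:,:2]-C; r2=np.hypot(*w2.T)
    return C,r,len(P),len(W),w1,rr,w2,r2
E
python3 - <<'E'
from m import *
a=cv2.imread("pics/top0.png")
C,r,n,N,w1,rr,w2,r2=measure(a)
print("lid",C,r,n,N)
ang=lambda w:np.degrees(np.arctan2(w[:,1],w[:,0]))
A=ang(w1)
m=(rr>58)&(rr<71)&(abs(A-90)<25); print("notch",m.sum(),A[m].min(),A[m].max(),A[m].mean(),rr[m].mean())
B=ang(w2)
m=(r2>76)&(r2<100)&(abs(B+25)<25); print("tongue",m.sum(),B[m].min(),B[m].max(),np.degrees(np.arctan2(*w2[m].mean(0)[::-1])),r2[m].max())
# tab top triangulated: inner end mid, top view and side view
f=lambda p,s,o:(np.array(p)+.5)/s-.5+o
def tri(pt,ps):
    p1,d1=ray("top",pt);p2,d2=ray("side",ps);d1=d1[0];d2=d2[0]
    t=np.linalg.lstsq(np.c_[d1,-d2],p2-p1,rcond=None)[0];x,y=p1+t[0]*d1,p2+t[1]*d2
    return (x+y)/2,np.linalg.norm(x-y)
print("tab inner top",tri(f([380,235],6,[200,140]),f([343,150],7,[225,180])))
print("tab outer top",tri(f([448,245],6,[200,140]),f([340,200],7,[225,180])))
print("tongue tip",tri(f([390,100],6,[200,140]),f([530,225],7,[225,180])))
for nm,R,z in(("pred tab in",27,116),("pred tab out",63,116)):
    P=[*(C+R*np.array([0,-1])),z];print(nm,P,proj("top",P)*6+2.5-np.array([1200,840]),proj("side",P)*7+3-np.array([225,180])*7)
E
```

```text
lid [563.87166997 -37.6020603 ] 70.54832426436896 679 887
notch 316 81.06785588161806 93.9542004941219 87.79144888908756 63.56192617421439
tongue 1076 -29.91436112541265 -14.636029879313583 -21.900036072070094 92.99646454181729
tab inner top (array([561.62797872, -65.82906307, 115.72715741]), np.float64(1.5173290677851607))
tab outer top (array([ 558.22845088, -102.086409  ,  115.50529904]), np.float64(0.9187154872901737))
tongue tip (array([649.05373794, -71.51219419,  74.06810672]), np.float64(4.003144845848849))
pred tab in [np.float64(563.8716699736897), np.float64(-64.60206030142581), 116] [[377.91157434 232.14607681]] [[349.32082135 147.57283826]]
pred tab out [np.float64(563.8716699736897), np.float64(-100.60206030142581), 116] [[445.30114978 233.53668077]] [[351.28139162 197.36144226]]
```

{"api": "arm_command", "payload": {"rows": [{"tx":0.02,"ty":0.02,"az":0.14},{"tx":0.05,"ty":0.05,"az":0.28},{"tx":0.08,"ty":0.08,"az":0.42},{"tx":0.11,"ty":0.11,"az":0.56},{"tx":0.14,"ty":0.14,"az":0.7},{"tx":0.17,"ty":0.17,"az":0.84},{"tx":0.2,"ty":0.2,"az":0.98},{"tx":0.22,"ty":0.22,"az":1.12}], "fingers": 1, "newtons": 20}}

```text
$.rows[0]: bad value
```

{"api": "arm_command", "payload": {"rows": [{"tx":0.02,"ty":0.02,"tz":0,"ax":0,"ay":0,"az":0.14},{"tx":0.05,"ty":0.05,"tz":0,"ax":0,"ay":0,"az":0.28},{"tx":0.08,"ty":0.08,"tz":0,"ax":0,"ay":0,"az":0.42},{"tx":0.11,"ty":0.11,"tz":0,"ax":0,"ay":0,"az":0.56},{"tx":0.14,"ty":0.14,"tz":0,"ax":0,"ay":0,"az":0.7},{"tx":0.17,"ty":0.17,"tz":0,"ax":0,"ay":0,"az":0.84},{"tx":0.2,"ty":0.2,"tz":0,"ax":0,"ay":0,"az":0.98},{"tx":0.22,"ty":0.22,"tz":0,"ax":0,"ay":0,"az":1.12}], "fingers": 1, "newtons": 20}}

```text
t: 0.9
tool_pos: [399.9, -297.9, 204.8]
orientation: [[0.113, 0.994, -0.001], [0.994, -0.113, 0.001], [0.0, -0.001, -1.0]]
wrist_force: [-0.2, 0.3, -0.1]
finger_gap: 33.5
```

{"api": "arm_command", "payload": {"rows": [{"tx":0.025,"ty":0.027,"tz":0,"ax":0,"ay":0,"az":0.14},{"tx":0.05,"ty":0.055,"tz":0,"ax":0,"ay":0,"az":0.28},{"tx":0.075,"ty":0.083,"tz":0,"ax":0,"ay":0,"az":0.42},{"tx":0.1,"ty":0.11,"tz":0,"ax":0,"ay":0,"az":0.56},{"tx":0.125,"ty":0.138,"tz":0,"ax":0,"ay":0,"az":0.7},{"tx":0.15,"ty":0.165,"tz":0,"ax":0,"ay":0,"az":0.84},{"tx":0.175,"ty":0.19,"tz":-0.01,"ax":0,"ay":0,"az":0.98},{"tx":0.19,"ty":0.21,"tz":-0.03,"ax":0,"ay":0,"az":1.12}]}}

```text
t: 1.7
tool_pos: [591.6, -86.4, 175.2]
orientation: [[-0.849, 0.529, 0.001], [0.529, 0.849, -0.001], [-0.001, -0.0, -1.0]]
wrist_force: [0.5, -0.5, -0.8]
finger_gap: 0.3
```

{"api": "arm_command", "payload": {"rows": [{"tx":0,"ty":0,"tz":-0.02,"ax":0,"ay":0,"az":0.14},{"tx":0,"ty":0,"tz":-0.04,"ax":0,"ay":0,"az":0.28},{"tx":0,"ty":0,"tz":-0.05,"ax":0,"ay":0,"az":0.42},{"tx":0,"ty":0,"tz":-0.05,"ax":0,"ay":0,"az":0.49},{"tx":0,"ty":0,"tz":-0.05,"ax":0,"ay":0,"az":0.49}]}}

```text
t: 2.2
tool_pos: [591.4, -86.3, 124.6]
orientation: [[-0.998, 0.066, 0.0], [0.066, 0.998, -0.0], [-0.0, -0.0, -1.0]]
wrist_force: [0.2, 0.4, 0.5]
finger_gap: 0.5
```

{"api": "arm_command", "payload": {"rows": [{"tx":0,"ty":0,"tz":-0.012,"ax":0,"ay":0,"az":0},{"tx":0,"ty":0,"tz":-0.024,"ax":0,"ay":0,"az":0},{"tx":0,"ty":0,"tz":-0.029,"ax":0,"ay":0,"az":0},{"tx":0,"ty":0,"tz":-0.029,"ax":0,"ay":0,"az":0}]}}

```text
t: 2.6
tool_pos: [590.8, -86.2, 94.3]
orientation: [[-0.998, 0.067, -0.002], [0.067, 0.998, 0.0], [0.002, 0.0, -1.0]]
wrist_force: [-0.1, -0.2, 0.4]
finger_gap: 0.6
```

```bash
python3 - <<'E'
from h import *
s=manip.get_state();print(s["tool_pos"],s["wrist_force"],s["joint_positions"])
b=snap("side","side1")
cv2.imwrite("pics/s1.png",cv2.resize(b[160:260,215:335],None,fx=6,fy=6,interpolation=cv2.INTER_CUBIC))
# poses of TCP along the arc: tab direction th, radius 48, offset 14
C=np.array([563.9,-37.6])
for th in (-94,-104,-114,-124,-134,-144,-154,-164,-174,-184,-194,-202):
    t=np.radians(th);u=np.array([np.cos(t),np.sin(t)]);v=np.array([-u[1],u[0]])
    print(th,(C+48*u+14*v).round(1))
E
```

```text
[590.84409035 -86.23445244  94.27355957] [-0.08070338 -0.24329074  0.42873605] [-1.18129208e+01  2.93656080e+01  8.56042907e+01 -1.22298303e-02
  6.51235789e+01 -9.79850682e+01]
-94 [574.5 -86.5]
-104 [565.9 -87.6]
-114 [557.2 -87.1]
-124 [548.7 -85.2]
-134 [540.6 -81.9]
-144 [533.3 -77.1]
-154 [526.9 -71.2]
-164 [521.6 -64.3]
-174 [517.6 -56.5]
-184 [515.  -48.2]
-194 [513.9 -39.6]
-202 [514.2 -32.6]
```

View pics/s1.png

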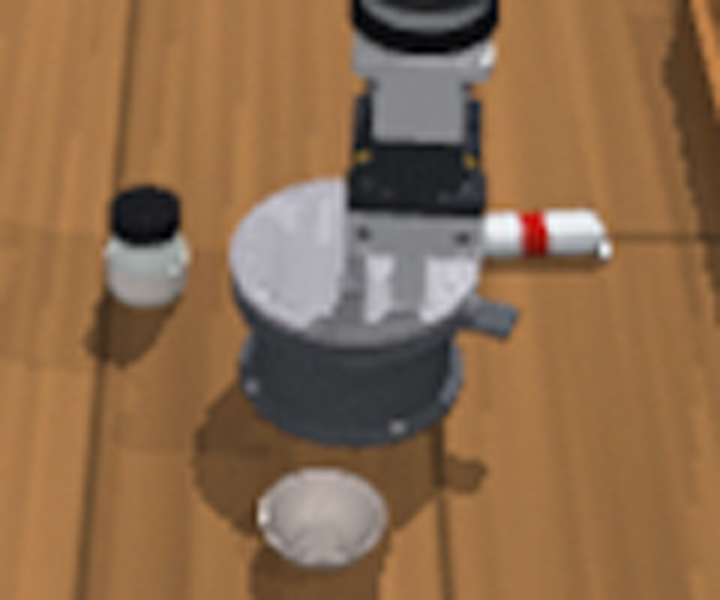

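{"api": "arm_command", "payload": {"rows": [{"tx":-0.008,"ty":0,"tz":0,"ax":0,"ay":0,"az":0},{"tx":-0.016,"ty":0,"tz":0,"ax":0,"ay":0,"az":0},{"tx":-0.0205,"ty":-0.001,"tz":0,"ax":0,"ay":0,"az":-0.087},{"tx":-0.025,"ty":-0.0015,"tz":0,"ax":0,"ay":0,"az":-0.175},{"tx":-0.029,"ty":-0.0015,"tz":0,"ax":0,"ay":0,"az":-0.262},{"tx":-0.0335,"ty":-0.001,"tz":0,"ax":0,"ay":0,"az":-0.349}]}}

```text
t: 3.25
tool_pos: [557.5, -87.5, 95.6]
orientation: [[-0.913, 0.407, 0.001], [0.407, 0.913, -0.0], [-0.001, 0.0, -1.0]]
wrist_force: [4.2, -0.9, -1.0]
finger_gap: 0.3
```

{"api": "arm_command", "payload": {"rows": [{"tx":-0.0045,"ty":0.001,"tz":0,"ax":0,"ay":0,"az":-0.087},{"tx":-0.009,"ty":0.0025,"tz":0,"ax":0,"ay":0,"az":-0.175},{"tx":-0.013,"ty":0.004,"tz":0,"ax":0,"ay":0,"az":-0.262},{"tx":-0.017,"ty":0.006,"tz":0,"ax":0,"ay":0,"az":-0.349},{"tx":-0.0205,"ty":0.008,"tz":0,"ax":0,"ay":0,"az":-0.436},{"tx":-0.024,"ty":0.0105,"tz":0,"ax":0,"ay":0,"az":-0.524},{"tx":-0.0275,"ty":0.0135,"tz":0,"ax":0,"ay":0,"az":-0.611},{"tx":-0.0305,"ty":0.0165,"tz":0,"ax":0,"ay":0,"az":-0.698}]}}

```text
t: 4.05
tool_pos: [526.6, -71.3, 96.0]
orientation: [[-0.434, 0.901, 0.002], [0.901, 0.434, -0.002], [-0.003, 0.001, -1.0]]
wrist_force: [2.3, -4.3, -1.4]
finger_gap: 0.4
```

{"api": "arm_command", "payload": {"rows": [{"tx":-0.003,"ty":0.0035,"tz":0,"ax":0,"ay":0,"az":-0.087},{"tx":-0.0055,"ty":0.007,"tz":0,"ax":0,"ay":0,"az":-0.175},{"tx":-0.0075,"ty":0.0105,"tz":0,"ax":0,"ay":0,"az":-0.262},{"tx":-0.0095,"ty":0.0145,"tz":0,"ax":0,"ay":0,"az":-0.349},{"tx":-0.0105,"ty":0.019,"tz":0,"ax":0,"ay":0,"az":-0.436},{"tx":-0.012,"ty":0.023,"tz":0,"ax":0,"ay":0,"az":-0.524},{"tx":-0.0125,"ty":0.0275,"tz":0,"ax":0,"ay":0,"az":-0.611},{"tx":-0.013,"ty":0.0315,"tz":0,"ax":0,"ay":0,"az":-0.698}]}}

```text
t: 4.85
tool_pos: [513.0, -40.1, 96.4]
orientation: [[0.25, 0.968, 0.001], [0.968, -0.25, -0.003], [-0.003, 0.002, -1.0]]
wrist_force: [-0.3, -3.6, 0.1]
finger_gap: 0.5
```

```bash
python3 - <<'E'
from h import *
a=snap("top","top2");b=snap("side","side2")
c=[cv2.resize(i,(400,400),interpolation=cv2.INTER_CUBIC) for i in (a[140:220,215:295],b[170:250,235:315])]
cv2.imwrite("pics/s2.png",np.hstack(c))
E
```

```text
(no output)
```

View pics/s2.png

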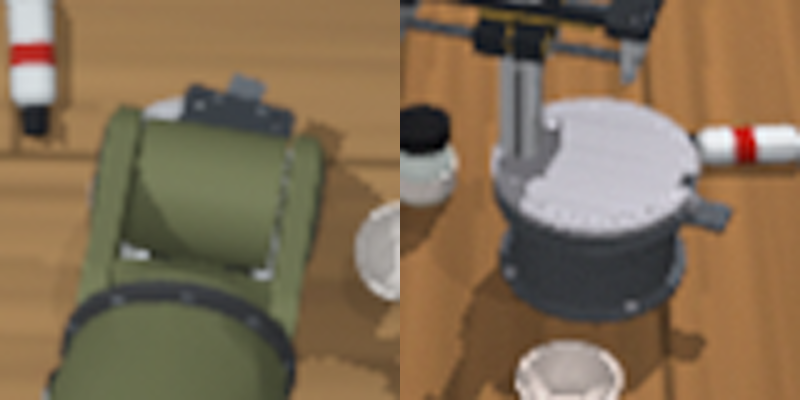

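The side view (right tile, 5x from 235,170) shows the notch at tile (289,181), i.e. px (293,206), and the tongue tip near tile (322,215). The notch is still a little counterclockwise of the tongue.

```bash
python3 - <<'E'
from h import *
a=cv2.imread("pics/side2.png");C=np.array([563.9,-37.6])
# sample side picture along the lid-top circle r=65 (z=88) and tongue arcs (z=70)
def prof(r,z,A):
    P=[[C[0]+r*np.cos(t),C[1]+r*np.sin(t),z] for t in np.radians(A)]
    p=proj("side",P).astype(np.float32)
    return cv2.remap(a,p[:,:1].copy(),p[:,1:].copy(),cv2.INTER_CUBIC)[:,0]
A=np.arange(8,-40,-2)
for r in(63,66):print(r,[(int(t),int(v.mean())) for t,v in zip(A,prof(r,88,A))])
for r in(82,90):print(r,[(int(t),int(v[0])-int(v[2])) for t,v in zip(A,prof(r,70,A))])
E
```

```text
63 [(8, 202), (6, 203), (4, 203), (2, 203), (0, 204), (-2, 209), (-4, 208), (-6, 199), (-8, 184), (-10, 152), (-12, 118), (-14, 84), (-16, 60), (-18, 54), (-20, 74), (-22, 110), (-24, 149), (-26, 178), (-28, 198), (-30, 211), (-32, 213), (-34, 212), (-36, 213), (-38, 208)]
66 [(8, 197), (6, 190), (4, 187), (2, 186), (0, 187), (-2, 191), (-4, 189), (-6, 182), (-8, 168), (-10, 143), (-12, 118), (-14, 97), (-16, 89), (-18, 85), (-20, 87), (-22, 107), (-24, 140), (-26, 170), (-28, 188), (-30, 191), (-32, 187), (-34, 186), (-36, 190), (-38, 188)]
82 [(8, -65), (6, -75), (4, -84), (2, -94), (0, -99), (-2, -97), (-4, -96), (-6, -97), (-8, -100), (-10, -97), (-12, -71), (-14, -36), (-16, -2), (-18, 17), (-20, 16), (-22, 9), (-24, 10), (-26, 12), (-28, 16), (-30, 10), (-32, -15), (-34, -57), (-36, -81), (-38, -95)]
90 [(8, -64), (6, -76), (4, -87), (2, -96), (0, -102), (-2, -100), (-4, -99), (-6, -100), (-8, -103), (-10, -101), (-12, -92), (-14, -56), (-16, -10), (-18, 19), (-20, 23), (-22, 17), (-24, 18), (-26, 20), (-28, 18), (-30, 12), (-32, -22), (-34, -65), (-36, -89), (-38, -94)]
```

{"api": "arm_command", "payload": {"rows": [{"tx":0,"ty":0.002,"tz":0,"ax":0,"ay":0,"az":-0.04},{"tx":0,"ty":0.004,"tz":0,"ax":0,"ay":0,"az":-0.08},{"tx":0,"ty":0.004,"tz":0,"ax":0,"ay":0,"az":-0.08}]}}

```text
t: 5.25
tool_pos: [512.8, -36.0, 96.6]
orientation: [[0.322, 0.947, 0.001], [0.947, -0.322, -0.003], [-0.003, 0.002, -1.0]]
wrist_force: [-1.1, -2.2, 0.1]
finger_gap: 0.7
```

```bash
cat > n.py <<'E'
from h import *
import sys
def notch(name,z=88):
    a=snap("side",name);C=np.array([563.9,-37.6]);A=np.arange(5,-45,-.5);o=[]
    for r in(63,66):
        t=np.radians(A);p=proj("side",np.c_[C[0]+r*np.cos(t),C[1]+r*np.sin(t),0*t+z]).astype(np.float32)
        v=cv2.remap(a,p[:,:1].copy(),p[:,1:].copy(),cv2.INTER_CUBIC)[:,0].mean(1)
        k=A[v<(np.median(v)+v.min())/2];o.append((k.max(),k.min(),(k.max()+k.min())/2))
    return o
if __name__=="__main__":
    print(notch(sys.argv[1],float(sys.argv[2])));s=manip.get_state();print(s["tool_pos"],s["wrist_force"])
E
python3 n.py side3 88
```

```text
[(np.float64(-15.5), np.float64(-27.0), np.float64(-21.25)), (np.float64(-16.5), np.float64(-27.0), np.float64(-21.75))]
[512.82523556 -36.07624561  96.59536101] [-0.74502054 -2.19436245  0.5073921 ]
```

{"api": "arm_command", "payload": {"rows": [{"tx":-0.002,"ty":-0.006,"tz":0,"ax":0,"ay":0,"az":0},{"tx":-0.004,"ty":-0.012,"tz":0,"ax":0,"ay":0,"az":0},{"tx":-0.004,"ty":-0.012,"tz":0.015,"ax":0,"ay":0,"az":0},{"tx":-0.004,"ty":-0.012,"tz":0.035,"ax":0,"ay":0,"az":0},{"tx":0.02,"ty":-0.01,"tz":0.045,"ax":0,"ay":0,"az":0},{"tx":0.045,"ty":-0.005,"tz":0.045,"ax":0,"ay":0,"az":0},{"tx":0.057,"ty":-0.004,"tz":0.045,"ax":0,"ay":0,"az":0},{"tx":0.057,"ty":-0.004,"tz":0.04,"ax":0,"ay":0,"az":0}]}}

```text
t: 6.1
tool_pos: [570.7, -40.4, 136.6]
orientation: [[0.321, 0.947, 0.002], [0.947, -0.321, -0.003], [-0.003, 0.003, -1.0]]
wrist_force: [0.3, 0.2, 0.4]
finger_gap: 0.2
```

{"api": "arm_command", "payload": {"rows": [{"tx":0,"ty":0,"tz":-0.02,"ax":0,"ay":0,"az":0},{"tx":0,"ty":0,"tz":-0.035,"ax":0,"ay":0,"az":0},{"tx":0,"ty":0,"tz":-0.042,"ax":0,"ay":0,"az":0},{"tx":0,"ty":0,"tz":-0.046,"ax":0,"ay":0,"az":0},{"tx":0,"ty":0,"tz":-0.049,"ax":0,"ay":0,"az":0},{"tx":0,"ty":0,"tz":-0.052,"ax":0,"ay":0,"az":0}]}}

```text
t: 6.7
tool_pos: [570.7, -40.6, 85.3]
orientation: [[0.32, 0.947, 0.002], [0.947, -0.32, -0.003], [-0.003, 0.003, -1.0]]
wrist_force: [-4.7, -0.7, 5.6]
finger_gap: 0.3
```

{"api": "arm_command", "payload": {"rows": [{"tx":0,"ty":0,"tz":-0.002,"ax":0,"ay":0,"az":0},{"tx":0,"ty":0,"tz":-0.004,"ax":0,"ay":0,"az":0},{"tx":0,"ty":0,"tz":-0.006,"ax":0,"ay":0,"az":0},{"tx":0,"ty":0,"tz":-0.008,"ax":0,"ay":0,"az":0},{"tx":0,"ty":0,"tz":-0.0095,"ax":0,"ay":0,"az":0},{"tx":0,"ty":0,"tz":-0.0095,"ax":0,"ay":0,"az":0}]}}

```text
t: 7.3
tool_pos: [570.8, -40.6, 76.4]
orientation: [[0.32, 0.947, 0.003], [0.947, -0.32, -0.004], [-0.003, 0.004, -1.0]]
wrist_force: [-0.7, -0.6, 1.7]
finger_gap: 0.7
```

{"api": "arm_command", "payload": {"rows": [{"tx":0,"ty":0,"tz":-0.001,"ax":0,"ay":0,"az":0},{"tx":0,"ty":0,"tz":-0.002,"ax":0,"ay":0,"az":0},{"tx":0,"ty":0,"tz":-0.002,"ax":0,"ay":0,"az":0}]}}

```text
t: 7.6
tool_pos: [571.0, -40.6, 76.0]
orientation: [[0.32, 0.947, 0.004], [0.947, -0.32, -0.004], [-0.002, 0.005, -1.0]]
wrist_force: [-8.4, 0.4, 15.4]
finger_gap: 0.5
```

The tool stopped at z = 76.0 with 15 N, so the lid is on the rim. Now I lift off and retract clear.

{"api": "arm_command", "payload": {"rows": [{"tx":0,"ty":0,"tz":0.01,"ax":0,"ay":0,"az":0},{"tx":0,"ty":0,"tz":0.04,"ax":0,"ay":0,"az":0},{"tx":0,"ty":0,"tz":0.08,"ax":0,"ay":0,"az":0},{"tx":-0.03,"ty":-0.03,"tz":0.1,"ax":0,"ay":0,"az":0},{"tx":-0.06,"ty":-0.06,"tz":0.12,"ax":0,"ay":0,"az":0},{"tx":-0.09,"ty":-0.09,"tz":0.13,"ax":0,"ay":0,"az":0},{"tx":-0.12,"ty":-0.12,"tz":0.13,"ax":0,"ay":0,"az":0},{"tx":-0.14,"ty":-0.15,"tz":0.13,"ax":0,"ay":0,"az":0}]}}

```text
t: 8.4
tool_pos: [429.6, -191.6, 207.1]
orientation: [[0.32, 0.947, 0.006], [0.947, -0.32, -0.005], [-0.003, 0.007, -1.0]]
wrist_force: [-0.0, -0.3, 0.1]
finger_gap: 0.2
```

{"api": "arm_command", "payload": {"rows": [{"tx":-0.02,"ty":-0.03,"tz":0,"ax":0,"ay":0,"az":0},{"tx":-0.04,"ty":-0.07,"tz":0,"ax":0,"ay":0,"az":0},{"tx":-0.06,"ty":-0.11,"tz":0,"ax":0,"ay":0,"az":0},{"tx":-0.08,"ty":-0.15,"tz":0,"ax":0,"ay":0,"az":0},{"tx":-0.1,"ty":-0.18,"tz":0,"ax":0,"ay":0,"az":0},{"tx":-0.11,"ty":-0.2,"tz":0,"ax":0,"ay":0,"az":0},{"tx":-0.11,"ty":-0.2,"tz":0,"ax":0,"ay":0,"az":0}]}}

```text
t: 9.1
tool_pos: [318.3, -393.5, 207.4]
orientation: [[0.323, 0.946, 0.006], [0.946, -0.323, -0.005], [-0.003, 0.007, -1.0]]
wrist_force: [-0.0, -0.1, -0.2]
finger_gap: 0.6
```

```bash
python3 n.py side4 76; python3 - <<'E'
from m import *
a=snap("top","top4");b=cv2.imread("pics/side4.png");a0=cv2.imread("pics/top0.png")
cv2.imwrite("pics/s4.png",np.hstack([cv2.resize(i,(400,400),interpolation=cv2.INTER_CUBIC) for i in (a[140:240,205:305],b[170:260,235:325])]))
print(measure(a,76)[:4], measure(a,88)[:2])
for nm,(x,y,w,h) in dict(tube1=(210,130,24,40),dish=(284,176,26,30),jar=(220,208,24,22),rule=(88,142,60,50),tube2=(80,225,40,28),tube3=(364,152,24,38),brush=(374,206,40,66)).items():
    d=cv2.absdiff(a[y:y+h,x:x+w],a0[y:y+h,x:x+w]);print(nm,d.mean().round(1),d.max())
E
```

```text
[(np.float64(-16.5), np.float64(-27.5), np.float64(-22.0)), (np.float64(-19.0), np.float64(-28.0), np.float64(-23.5))]
[ 319.0906441  -392.28709691  207.31606097] [-0.38487406  0.30339714  0.00383799]
(array([563.75954259, -37.68245033]), np.float64(70.64013257053547), 705, 751) (array([561.40902642, -37.4998475 ]), np.float64(70.09554427823616))
tube1 1.4 3
dish 6.3 57
jar 1.5 12
rule 1.5 4
tube2 1.4 3
tube3 1.5 4
brush 30.9 143
```

View pics/s4.png

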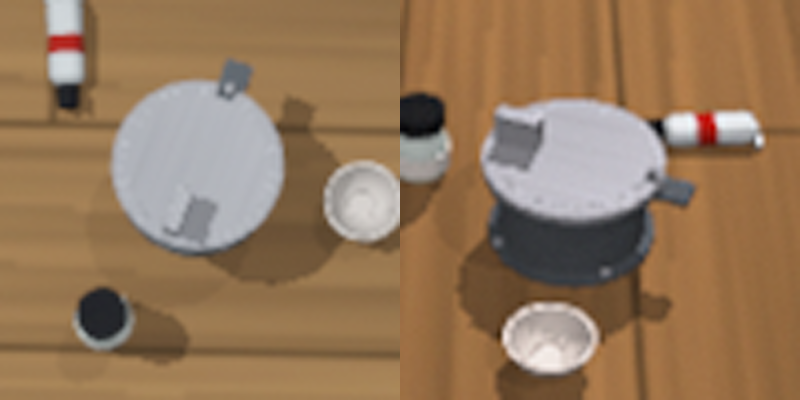

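The top tile shows the pin inside the notch beside the tongue at tile (230,88). The side tile shows the lid low on the rim, and the jar, dish and tube1 are where they were. I hand the job in.

```bash
python3 -c "
from station import manip;print(manip.job_done(),manip.get_state()['t'])"
```

```text
the job is handed in; nothing more can be done
the job is handed in; nothing more can be done
```

The brush-cleaning pot is closed. I pushed the lid about 109° clockwise with the shut fingertips against one side of the tab, pressed it down at its centre, took the hand away and handed the job in at about 9 s of the 56 s. No verdict was reported.

Last checks:
- **Notch over pin:** just before pressing, the notch measured about -21.5° against -22° for the tongue. Afterwards the side view gave -22.0° and -23.5° at two radii. Both are inside the 2.9° the notch allows, and the top picture shows the pin inside the notch.
- **Lid home:** the fingertip stopped at a height of 76.0 mm with 15 N of push. The lid's outline, taken at 76 mm height, has its centre within 0.2 mm of where it was first measured.
- **Other things on the bench:** the jar, tube1, tube2, tube3 and rule look unchanged in the before-and-after top pictures.
- **Checks that disagreed:** the dish area showed a small difference, which I put down to the changed shadow, since the dish stands in the same place in the final picture. The brush area differed a lot; the retracted hand was over it at about 207 mm height, with no force at the wrist, so the brush could not be compared there.

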